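# Shut the tagged air valve under the sliding cover

## Task

The air line whose valve carries the round tag plate has to be shut off before a hose is plugged into it. Push the loose cover of the air box along its guides, without lifting it, all the way to the other end of the box, then push the handle of the tagged valve round until it is fully shut and move clear. Nothing needs gripping: leave the cover open, the other valve as it is, and the things lying about on the bench where they are.

Things in the scene. Friction and masses are not known exactly. Their poses are not given: they have to be found in the camera images.
- air_box: Grey box fixed to the bench, 156 (x) by 440 mm (y). Origin on the bench, midway across, at the wall between valve bay (y 0 to 206 mm) and blind bay (y -226 to 0, closed deck). x away from robot, y to its left. Cover ledges 78 mm high; guides and end walls 88 mm high, end walls' inner faces at y -226 and +206. Bay opening x -63 to 63. Gauge, knob and outlets stand out 32 mm in front.
- cover: Loose aluminium cover, 142 (x) by 208 mm (y), 4 mm thick, about 0.45 kg, on the box's ledges with 2 mm play to the guides. Origin at the centre of its underside, axes as the box. Starts over the valve bay (origin at box y 82 to 102 mm); slides to -y (robot's right) until it meets the end wall, its origin then at y = -122 mm. Takes about 2 to 8 N.
- cover_lip (a point): Middle of the cover's upstand: aluminium strip across the cover's middle, 100 mm long (x), 4 mm thick, top 26 mm above the cover's underside (104 mm above the bench). This point is 16 mm above the underside. The cover is flat on its +y side; a riveted foot, 2 mm thick and 18 mm wide, lies on its -y side.
- tagged_hub (a point): Pivot of the tagged valve's handle at mid height, 63.5 mm above the bench; hidden by the cover at first. The valve stands at x 18 mm, y 62 or 142 mm of the box. A round plain metal plate, 36 mm across, lies on top of its handle's hub under the nut (top 73 mm); the other valve has none. Below the handles: stem up to 59 mm high, 8 mm around the pivot up to 48 mm, pipework up to 42 mm.
- tagged_end (a point): Outer end of the tagged valve's handle, on its centre line, 56 mm from the pivot, mid height. The handle is a flat steel bar with a grey grip, 12 mm wide and 9 mm high (59 to 68 mm above the bench), from 22 to 56 mm out from the pivot.
- tagged_lever (a joint): Angle of the tagged handle, rad. 0 = fully open: along the line, pointing to -x of the box (to the robot). Grows clockwise seen from above, the handle swinging to +y (robot's left), to a stop at 1.571 = fully shut, across the line. Stays where left; takes about 0.22 N m (5 N at 45 mm). Starts at 0 to 0.3.
- plain_hub (a point): Pivot of the other valve's handle, same make without the round plate, 63.5 mm above the bench.
- plain_end (a point): Outer end of the other valve's handle, 56 mm from its pivot; that valve stands open and must stay so.
- plain_lever (a joint): Angle of the other valve's handle, rad, same sense as the tagged one.
- flux_jar: Small jar, 42 mm across, 36 mm high, standing in front of the box. Origin at the centre of its underside.
- spare_coupler: Small stepped brass fitting, 24 mm across, 42 mm high, standing in front of the box. Origin at the centre of its underside.
- spudger: Plastic pry tool, 141 mm long (its x), 12 mm wide, 7 mm high, lying in front of the box. Origin near its middle, at the underside.
- screwdriver: Screwdriver, 160 mm long, lying along its x, behind the box. Origin at its underside.
- tweezers: Dark steel tweezers, about 120 mm long, lying along its x, to the left of the box. Origin near its middle.
- screw_dish: Round steel dish, 110 mm across, 28 mm high, to the left of the box. Origin at the centre of its underside.
- multimeter: Multimeter lying on its back, 150 by 76 mm and 45 mm high, to the right of the box. Origin at the centre of its underside.

How it is judged (in metres and radians):
On the way, in this order (a step that is already met when the one before it is completed fails the run):
1. the cover is slid all the way to the other end of the box (y of cover in the frame of air_box below -0.102 m and z of cover in the frame of air_box below 0.084 m), for 0.2 s.
2. the tagged valve's handle is pushed fully shut (value of joint tagged_lever above 1.46 rad), for 0.2 s.
At the end, for the whole second after the job is handed in: The tagged valve's handle is within about 6 degrees of its shut stop; the other valve is still open; the cover lies flat and at rest on its ledges over the blind bay, within 20 mm of the far end wall (value of joint tagged_lever above 1.46 rad and value of joint plain_lever below 0.4 rad and y of cover in the frame of air_box below -0.102 m and z of cover in the frame of air_box between 0.074 and 0.082 m and angle between cover's own z axis and vertical below 0.04 rad and linear speed of cover below 0.01 m/s); the robot touches nothing.
It fails at once if the cover is lifted out of its guides or tipped instead of slid (z of cover in the frame of air_box above 0.088 m or angle between cover's own z axis and vertical above 0.1 rad).
It fails at once if the other valve's handle is moved (distance of plain_end from where it was at the start of the episode above 0.01 m).
It fails at once if something lying on the bench is lifted, carried or pushed more than 20 mm (distance of any of flux_jar, spare_coupler, spudger, screwdriver, tweezers, screw_dish, multimeter from where it was at the start of the episode above 0.02 m).
It also fails if it takes over 51 s, if anything falls off the work surface, if the arm or the gripper's body presses on something with over 40 N, if the wrist force passes 120 N, or if a joint passes its speed limit or range.

## Robot

A 6-joint arm with a two-finger parallel gripper is mounted at the origin on the work surface. World frame = base frame: x ahead of the robot, y to its left, z up, the work surface at z = 0. Lengths are in m, angles in degrees, forces in N, time in s.
With the tool pointing down it reaches from about 0.4 to 0.825 m from the base axis. Payload 7 kg.
Tool frame: the origin (TCP) lies midway between the tips of the shut fingers; the grasp point (between the pads) lies 19 mm behind it (ctrl.grip_point_offset is the distance from the TCP to the grasp point, in m); x points along the fingers, y is the direction in which the jaws open and shut, and the axes are right-handed (so a half turn about x gives the same grasp; the last joint's range is limited). The gripper opens to 88 mm and grips with 3 to 60 N. Pads are 19 mm wide; open, the fingers measure 130 mm over their backs; the gripper's body (78 mm by 193 mm) begins 47 mm behind the grasp point.
Start: joints at [83.772, 20.546, 0.682, 0, -70.136, -16.507], TCP at [0.261, 0.623, 0.227] pointing down, gripper open.
Joint ranges: [-176.03, 176.03], [-82.01, 121.73], [-58.28, 71.71], [-173.87, 95.51], [-174.79, -0.11], [-173.66, 173.66]. Speed limits (degrees/s): [136.94, 136.94, 172.46, 180, 180, 180].

## Interface

Orientations are given as [roll, pitch, yaw] about the fixed x, y, z axes, in that order (R = Rz(yaw) Ry(pitch) Rx(roll)).
In Python, from plant import ctrl gives the robot as it stands.
- The arm moves only by the tool drive_tool, never from a script. Its argument "plan" is a list of rows, each a list of 3 entries, a list of its own where there are three numbers: the shift along the tool's x, y, z in m, then the turn, a rotation vector about the tool's x, y, z in degrees, then the opening, from 0 (shut) to 1 (fully open). In form: [[[dx, dy, dz], [wx, wy, wz], grip], ...]. A call has 1 to 20 rows; each row is the pose to reach, as a shift and turn from the pose measured when the call began, along the tool's axes at that moment; what a row does not reach only later rows make up. A row lasts 1/12 s, in which the tool goes at most 41.7 mm and 7.16 degrees, less where a joint would pass 70% of its speed; a pose out of reach is approached as far as the arm can. A call with a gripper value outside its range is refused whole. The fingers move at their own pace and stop on an object; the grip force is fixed at half the most. Time passes only in rows, so rows that repeat a pose let the fingers close. It gives the time, the measured TCP pose, the force and the opening at its end, in the units of the state.
- ctrl.get_obs(): the state, without advancing time (a new reading comes with each control period).
- ctrl.snapshot(name): name is "scene" or "top"; returns the picture (400x640x3 uint8, blue, green, red); there is no depth.
- ctrl.get_calibration(name): a dict with "fx", "fy", "cx", "cy" (pixels), "dist_coeffs" ([k1, k2, p1, p2, k3] as OpenCV has them; the pictures are not rectified), "R" (3x3) and "t" (3): a world point X has camera coordinates R X + t. Camera axes: x right, y down, z forward; pixel columns grow to the right and rows downward; lengths in m; the calibration is good to about 2 mm. A picture is of the moment at which its call begins. get_calibration takes no time and is no camera call.
- ctrl.close_job(): hands the job in, once; it reports no verdict.
Trained networks look in the newest picture that a camera, given by its name, has taken for a name from the list of things; names that differ only in an ending like _2 or _b are one class to them, and where a whole thing is asked for, a point or a joint stands for the part that bears it (a point fixed in the world has none). Each returns a list of dicts, best first, with "confidence" (0 to 1); they miss things now and then, are a little off and sometimes report something else, mostly with a low value. They report only what shows in the picture. A call takes as long as a camera call.
- ctrl.cut_out(camera, name): "pixels" (400x640 bool, what is visible of it) and "pixel" ([column, row] in pixels, amid what is visible of it).
- ctrl.landmark_of(camera, name): "pixel" ([column, row] in pixels: a listed point, or the origin of a listed thing).
The state is a dict: "clock": time; "joint_pos": joint angles; "qvel": joint speeds; "tau": joint torques, N m; "tool_pos": TCP position; "orientation": TCP orientation; "force": force on the tool from outside, world axes, zero at the start; "moment": the same for the moment, N m; "opening": finger opening in m.
Only numpy, scipy, OpenCV 4.12 (cv2) and the standard library are available. Lean on these libraries where they do the work, as an engineer would, in place of code of your own. Each camera call takes 0.05 s, during which the arm holds its last target. There are 200 camera calls.

## Working session

There is one attempt and no reset: what is moved stays moved. The work goes in short steps, Python scripts to look and compute and a tool call to move; the robot and the scene stay as the last step left them, time stands still between calls to the robot, and variables do not carry over. Pictures are saved under pics/ and viewed, about 8 in all and at most 12, crops included, and the job is handed in when it is done.

Besides the shell and the picture viewer there is one more tool, called after "Call:" by a JSON object that holds its "name" and its "arguments". drive_tool: Moves the arm, as the interface text tells. Its arguments: {"type":"object","properties":{"plan":{"type":"array","items":{"type":"array"}}},"required":["plan"]}

```bash
mkdir -p pics
cat > h.py <<'E'
import numpy as np,cv2
from plant import ctrl
from scipy.spatial.transform import Rotation as R
def ray(cam,px,z):
    c=ctrl.get_calibration(cam);K=np.array([[c['fx'],0,c['cx']],[0,c['fy'],c['cy']],[0,0,1.]])
    p=cv2.undistortPoints(np.array([[px]],float),K,np.array(c['dist_coeffs'],float))[0,0]
    Rm=np.array(c['R']);t=np.array(c['t']);o=-Rm.T@t;d=Rm.T@np.array([p[0],p[1],1])
    return o+d*(z-o[2])/d[2]
def lm(cam,n,z):
    for r in ctrl.landmark_of(cam,n)[:2]: print(cam,n,round(r['confidence'],2),np.round(r['pixel'],1),np.round(ray(cam,r['pixel'],z),4))
def toolshift(dw):
    o=ctrl.get_obs();M=R.from_euler('xyz',o['orientation'],degrees=True);return M.inv().apply(dw)
E
python3 - <<'E'
from h import *
for c in('top','scene'):
    cv2.imwrite(f'pics/{c}0.png',ctrl.snapshot(c))
    for n,z in(('air_box',0),('cover',.078),('cover_lip',.094),('flux_jar',0),('spare_coupler',0),('spudger',0),('screwdriver',0),('screw_dish',0),('multimeter',0),('tweezers',0)): lm(c,n,z)
o=ctrl.get_obs();print({k:np.round(o[k],3) for k in o});print(R.from_euler('xyz',o['orientation'],degrees=True).as_matrix().round(3))
E
```

```text
top air_box 0.87 [309.5 197.8] [0.5412 0.0039 0.    ]
top cover 0.57 [281.6 192.5] [0.5448 0.0982 0.078 ]
top cover_lip 0.64 [281.1 194.1] [0.5355 0.0991 0.094 ]
top flux_jar 0.47 [260.9 247.4] [0.3696 0.1779 0.    ]
top flux_jar 0.32 [281.3 191.7] [0.5664 0.1035 0.    ]
top spare_coupler 0.41 [296.4 242.8] [0.3822 0.0541 0.    ]
top spudger 0.74 [294.8 244.1] [0.3778 0.0598 0.    ]
top spudger 0.65 [351.6 235.6] [ 0.4015 -0.1391  0.    ]
top screwdriver 0.53 [318.7 167.1] [ 0.6534 -0.0324  0.    ]
top screwdriver 0.24 [261.9 248.8] [0.3646 0.1745 0.    ]
top screw_dish 0.9 [176.1 232.2] [0.4308 0.4782 0.    ]
top multimeter 0.72 [281.6 191.5] [0.5671 0.1024 0.    ]
top multimeter 0.65 [450.3 186.3] [ 0.5687 -0.5056  0.    ]
top tweezers 0.52 [175.9 180.6] [0.6192 0.4846 0.    ]
scene air_box 0.77 [325.9 225. ] [ 0.549  -0.0034 -0.    ]
scene cover 0.65 [345.2 227.5] [0.5455 0.1037 0.078 ]
scene cover_lip 0.72 [346.2 223.9] [0.5449 0.1068 0.094 ]
scene flux_jar 0.48 [409.1 244.6] [0.37   0.1835 0.    ]
scene spare_coupler 0.41 [376.  216.9] [0.3889 0.0364 0.    ]
scene spudger 0.49 [
[... 182 characters left out ...]
58.2 332.2] [0.4433 0.4688 0.    ]
scene multimeter 0.73 [263.2 151.2] [ 0.5706 -0.4961  0.    ]
scene tweezers 0.71 [401.8 376.1] [0.6257 0.492  0.    ]
{'clock': np.float64(1.1), 'joint_pos': array([ 83.769,  20.546,   0.681,  -0.   , -70.137, -16.508]), 'qvel': array([-0.122, -0.001,  0.088, -0.005,  0.043, -0.063]), 'tau': array([ 0.000e+00, -5.824e+01,  2.933e+01,  7.002e+00,  1.200e-02,
       -0.000e+00]), 'tool_pos': array([0.261, 0.622, 0.227]), 'orientation': array([ 101.113,   89.997, -101.625]), 'force': array([-0.422,  0.064, -0.84 ]), 'moment': array([ 0.015,  0.017, -0.013]), 'opening': np.float64(0.087)}
[[-0.    -0.387 -0.922]
 [-0.    -0.922  0.387]
 [-1.     0.    -0.   ]]
```

View pics/top0.png

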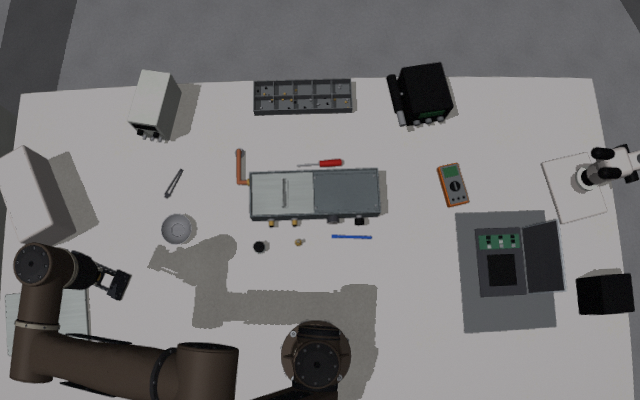

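View pics/scene0.png

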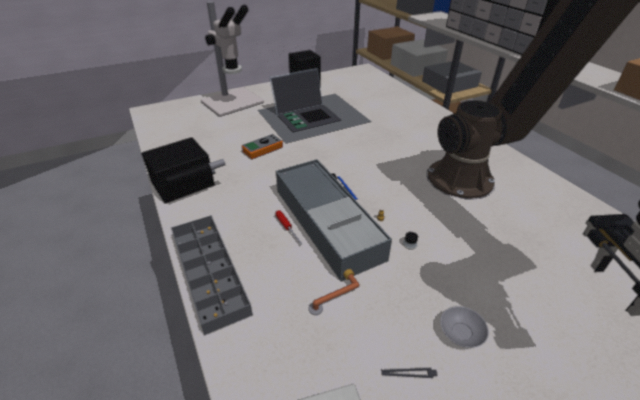

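The top view shows the box at columns 250–380, rows 170–219, with the cover on its left half and the lip near (284,193). The jar is at (260,247), the coupler at (298,242) and the spudger at (352,237), all in front of the box. Next I'll zoom in on the box corners.

Run:
```python
from h import *
im=cv2.imread('pics/top0.png')[150:260,235:395]
cv2.imwrite('pics/crop1.png',cv2.resize(im,None,fx=5,fy=5,interpolation=cv2.INTER_CUBIC))
ctrl.snapshot('top')
m=ctrl.cut_out('top','air_box')[0]['pixels'].astype('uint8')
mc=ctrl.cut_out('top','cover')[0]['pixels'].astype('uint8')
for n,k in(('box',m),('cover',mc),('both',m|mc)):
    p=np.argwhere(k)[:,::-1].astype(np.float32);r=cv2.minAreaRect(p);print(n,r,[ray('top',b,.088).round(3)[:2] for b in cv2.boxPoints(r)])
```

```text
Traceback (most recent call last):
IndexError: list index out of range
```

View pics/crop1.png

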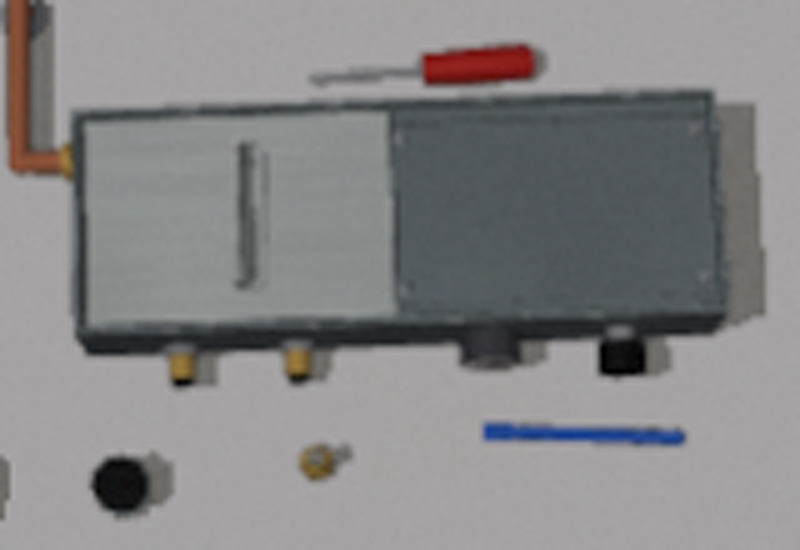

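The crop shows the rim corners at TL (74,114), TR (712,93), BR (722,316) and BL (80,332). The lip's top edge runs from (245,145) to (246,288). The box is yawed slightly.

Run:
```python
from h import *
f=lambda x,y:((x+.5)/5-.5+235,(y+.5)/5-.5+150)
P=[]
for n,p,z in(('TL',(74,114),.088),('TR',(712,93),.088),('BR',(722,316),.088),('BL',(80,332),.088),('lipT',(245,145),.104),('lipB',(246,288),.104),('coverRT',(390,112),.082),('coverRB',(395,316),.082),('jar',(121,484),.036),('coup',(318,460),.042),('outl1',(182,365),.05),('outl2',(299,362),.05)):
    q=ray('top',f(*p),z);P.append(q);print(n,q.round(4))
P=np.array(P)[:,:2];w=P[0]-P[1];print(np.linalg.norm(w),np.linalg.norm(P[0]-P[3]),np.linalg.norm(P[1]-P[2]))
for a,b in((0,1),(3,2)):
    d=P[a]-P[b];print('yaw',np.degrees(np.arctan2(-d[0],d[1])))
for a,b in((0,3),(1,2)):
    d=P[a]-P[b];print('yaw',np.degrees(np.arctan2(d[1],d[0])))
```

```text
TL [0.6161 0.2064 0.088 ]
TR [ 0.6182 -0.2294  0.088 ]
BR [ 0.463  -0.2269  0.088 ]
BL [0.4649 0.2026 0.088 ]
lipT [0.5863 0.0893 0.104 ]
lipB [0.4883 0.0903 0.104 ]
coverRT [ 0.6126 -0.009   0.082 ]
coverRB [ 0.4708 -0.008   0.082 ]
jar [0.3687 0.1814 0.036 ]
coup [0.3806 0.0468 0.042 ]
outl1 [0.4473 0.1376 0.05  ]
outl2 [0.447  0.0579 0.05  ]
0.43580993837934046 0.15122334595496456 0.1552666395302801
yaw 0.27787071978968453
yaw -0.2608512414346378
yaw 1.42559589594633
yaw -0.947989257943914
```

Call:
{"name": "drive_tool", "arguments": {"plan": [[[0.077,0.343,-0.448],[67.2,0,0],0],[[0.077,0.343,-0.448],[67.2,0,0],0],[[0.077,0.343,-0.448],[67.2,0,0],0],[[0.077,0.343,-0.448],[67.2,0,0],0],[[0.077,0.343,-0.448],[67.2,0,0],0],[[0.077,0.343,-0.448],[67.2,0,0],0],[[0.077,0.343,-0.448],[67.2,0,0],0],[[0.077,0.343,-0.448],[67.2,0,0],0],[[0.077,0.343,-0.448],[67.2,0,0],0],[[0.077,0.343,-0.448],[67.2,0,0],0],[[0.077,0.343,-0.448],[67.2,0,0],0],[[0.077,0.343,-0.448],[67.2,0,0],0],[[0.077,0.343,-0.448],[67.2,0,0],0],[[0.077,0.343,-0.448],[67.2,0,0],0],[[0.077,0.343,-0.448],[67.2,0,0],0],[[0.077,0.343,-0.448],[67.2,0,0],0],[[0.077,0.343,-0.448],[67.2,0,0],0],[[0.077,0.343,-0.448],[67.2,0,0],0],[[0.077,0.343,-0.448],[67.2,0,0],0]]}}

```text
clock: 2.78
tool_pos: [0.5413, 0.1341, 0.1499]
orientation: [-55.0, 90.0, 35.1]
force: [0.3, 0.4, 0.5]
opening: 0.0002
```

Run:
```python
from h import *
im=ctrl.snapshot('scene')
cv2.imwrite('pics/s2.png',cv2.resize(im[130:300,240:440],None,fx=4,fy=3.5,interpolation=cv2.INTER_CUBIC))
for n in('cover_lip',):lm('scene',n,.094)
ctrl.snapshot('top');lm('top','cover_lip',.094)
o=ctrl.get_obs();print(R.from_euler('xyz',o['orientation'],degrees=True).as_matrix().round(3))
```

```text
scene cover_lip 0.62 [347.2 219.6] [0.5335 0.0928 0.094 ]
top cover_lip 0.55 [281.7 194.2] [0.5351 0.0971 0.094 ]
[[ 0.    -1.    -0.002]
 [ 0.    -0.002  1.   ]
 [-1.    -0.     0.   ]]
```

View pics/s2.png

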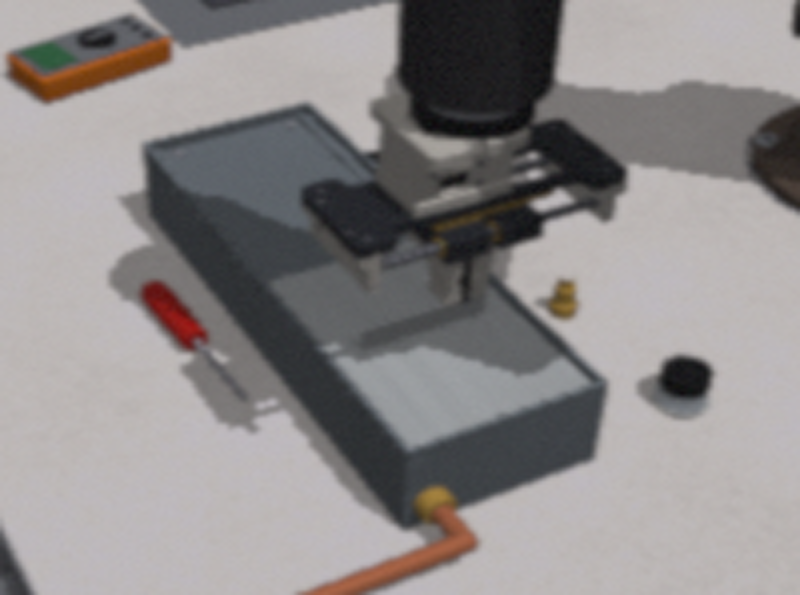

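The tool stands over the cover on the +y side of the lip. The fingers show at about (465,270) in the crop and the lip at (415,320). Now I'll descend and push.

Call:
{"name": "drive_tool", "arguments": {"plan": [[[0.03,0,0],[0,0,0],0],[[0.05,0,0],[0,0,0],0],[[0.059,0,0],[0,0,0],0],[[0.059,0,0],[0,0,0],0],[[0.059,0,-0.012],[0,0,0],0],[[0.059,0,-0.024],[0,0,0],0],[[0.059,0,-0.032],[0,0,0],0],[[0.059,0,-0.04],[0,0,0],0],[[0.059,0,-0.05],[0,0,0],0],[[0.059,0,-0.06],[0,0,0],0],[[0.059,0,-0.07],[0,0,0],0],[[0.059,0,-0.08],[0,0,0],0]]}}

```text
clock: 3.98
tool_pos: [0.5427, 0.0535, 0.0918]
orientation: [-63.1, 89.8, 27.1]
force: [-0.2, 6.0, 5.2]
opening: 0.0006
```

Run:
```python
from h import *
ctrl.snapshot('scene');lm('scene','cover_lip',.094);ctrl.snapshot('top');lm('top','cover_lip',.094)
```

```text
scene cover_lip 0.95 [335.3 210.8] [0.545  0.0447 0.094 ]
top cover_lip 0.76 [297.6 192.4] [0.5397 0.0436 0.094 ]
top cover_lip 0.29 [173.1 180.5] [0.5943 0.4679 0.094 ]
```

Call:
{"name": "drive_tool", "arguments": {"plan": [[[0,0,-0.012],[0,0,0],0],[[0,0,-0.024],[0,0,0],0],[[0,0,-0.036],[0,0,0],0],[[0,0,-0.048],[0,0,0],0],[[0,0,-0.06],[0,0,0],0],[[0,0,-0.072],[0,0,0],0],[[0,0,-0.084],[0,0,0],0],[[0,0,-0.096],[0,0,0],0],[[0,0,-0.108],[0,0,0],0],[[0,0,-0.12],[0,0,0],0],[[0,0,-0.132],[0,0,0],0],[[0,0,-0.144],[0,0,0],0],[[0,0,-0.15],[0,0,0],0],[[0,0,-0.155],[0,0,0],0],[[0,0,-0.158],[0,0,0],0]]}}

```text
clock: 5.43
tool_pos: [0.5411, -0.1059, 0.0906]
orientation: [115.3, 89.9, -154.7]
force: [0.2, 3.9, 1.7]
opening: 0.0008
```

Run:
```python
from h import *
ctrl.snapshot('scene');lm('scene','cover_lip',.094);ctrl.snapshot('top');lm('top','cover_lip',.094)
```

```text
scene cover_lip 0.97 [311.1 181.2] [ 0.544  -0.1153  0.094 ]
top cover_lip 0.64 [345.  190.2] [ 0.5426 -0.1158  0.094 ]
```

Nearly at the end, so I'll creep to the wall and stop on force.

Call:
{"name": "drive_tool", "arguments": {"plan": [[[0,0,-0.003],[0,0,0],0],[[0,0,-0.006],[0,0,0],0],[[0,0,-0.008],[0,0,0],0],[[0,0,-0.01],[0,0,0],0]]}}

```text
clock: 5.97
tool_pos: [0.5408, -0.1111, 0.0905]
orientation: [5.6, 89.7, 95.6]
force: [-7.5, 42.0, 12.4]
opening: 0.0004
```

Call:
{"name": "drive_tool", "arguments": {"plan": [[[0,0,0.008],[0,0,0],0],[[0,0,0.016],[0,0,0],0],[[-0.03,0,0.016],[0,0,0],0],[[-0.06,0,0.0],[0,0,0],0],[[-0.07,0,-0.04],[0,0,0],0],[[-0.07,0,-0.04],[0,0,0],0]]}}

```text
clock: 6.47
tool_pos: [0.5425, -0.1555, 0.1637]
orientation: [-54.1, 89.7, 35.9]
force: [0.7, 0.6, 0.8]
opening: 0.0006
```

Run:
```python
from h import *
im=ctrl.snapshot('top');s=ctrl.snapshot('scene')
a=cv2.resize(im[165:225,240:350],None,fx=7,fy=7,interpolation=cv2.INTER_CUBIC)[:,:700]
b=cv2.resize(s[185:285,300:400],None,fx=7,fy=7,interpolation=cv2.INTER_CUBIC)
cv2.imwrite('pics/t3.png',a);cv2.imwrite('pics/s3.png',b[:600])
for c in('top','scene'):
    for n,z in(('cover_lip',.094),('cover',.078),('air_box',0),('tagged_hub',.0635),('tagged_end',.0635),('plain_hub',.0635),('plain_end',.0635)):lm(c,n,z)
o=ctrl.get_obs();print(o['clock'],o['tool_pos'],o['force'],R.from_euler('xyz',o['orientation'],degrees=True).as_matrix().round(3))
```

```text
top cover_lip 0.61 [346.2 190.6] [ 0.5411 -0.1198  0.094 ]
top cover 0.92 [347.3 192.4] [ 0.5385 -0.1245  0.078 ]
top plain_hub 0.6 [268.4 190.1] [0.5581 0.1441 0.0635]
top plain_end 0.6 [267.1 206.6] [0.5005 0.1492 0.0635]
scene cover_lip 0.59 [310.5 181.6] [ 0.5466 -0.1142  0.094 ]
scene cover_lip 0.59 [350.5 186.2] [ 0.4462 -0.036   0.094 ]
scene cover 0.57 [309.6 183.7] [ 0.5449 -0.1249  0.078 ]
scene cover 0.54 [365.4 234. ] [0.5091 0.1515 0.078 ]
scene tagged_hub 0.76 [329.9 223.3] [0.5677 0.0553 0.0635]
scene tagged_end 0.66 [351.  219.7] [0.5056 0.0699 0.0635]
scene plain_hub 0.73 [351.5 240.3] [0.5474 0.1428 0.0635]
scene plain_end 0.65 [365.9 233.4] [0.4976 0.1381 0.0635]
7.2667 [ 0.54094398 -0.1513282   0.16029564] [ 0.22233275 -0.5753459  -0.21928946] [[-0.    -1.    -0.001]
 [ 0.005 -0.001  1.   ]
 [-1.     0.     0.005]]
```

View pics/t3.png

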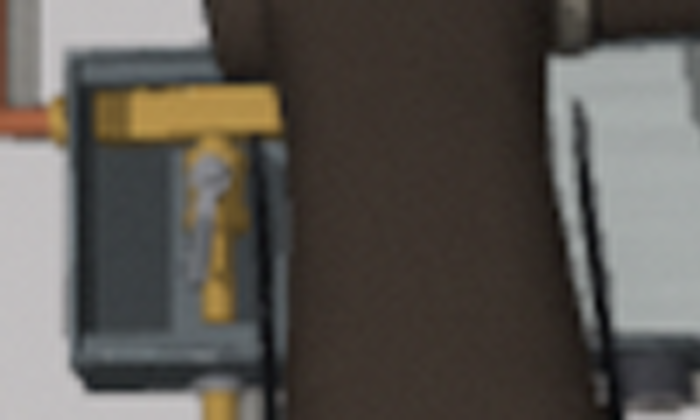

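View pics/s3.png

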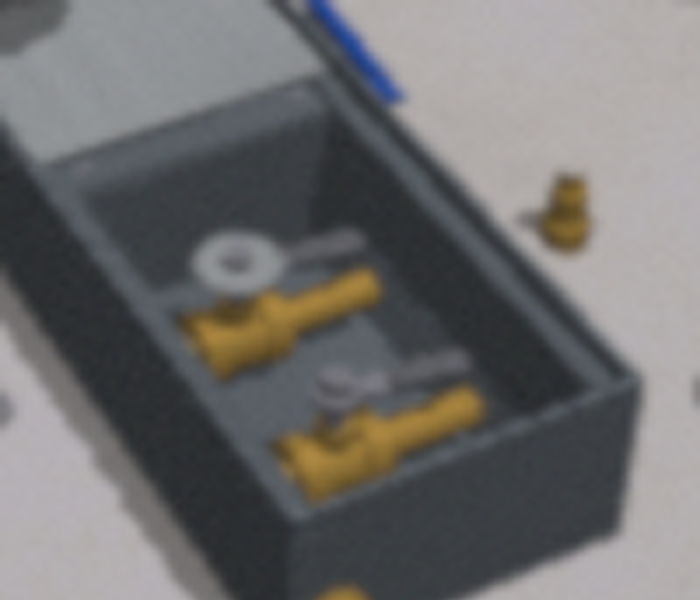

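The scene view shows the round plate at (237,262) in the crop, so the tagged valve is the one at y 62. Its handle points toward the robot, with the tip near (360,240). The plain valve is at (345,385). The cover is at the far end.

Call:
{"name": "drive_tool", "arguments": {"plan": [[[0,0.01,0.04],[0,0,0],0],[[0,0.02,0.08],[0,0,0],0],[[0,0.025,0.12],[0,0,0],0],[[0,0.025,0.16],[0,0,0],0],[[0,0.025,0.187],[0,0,0],0],[[0,0.025,0.187],[0,0,0],0],[[0,0.025,0.187],[0,0,0],0]]}}

```text
clock: 7.85
tool_pos: [0.5159, 0.0372, 0.1615]
orientation: [1.2, 89.7, 91.4]
force: [0.0, 0.3, 0.5]
opening: 0.0002
```

Run:
```python
from h import *
s=ctrl.snapshot('scene')
cv2.imwrite('pics/s4.png',cv2.resize(s[175:275,295:395],None,fx=6,fy=6,interpolation=cv2.INTER_CUBIC))
for n,z in(('tagged_hub',.0635),('tagged_end',.0635),('plain_hub',.0635),('plain_end',.0635)):lm('scene',n,z)
f=lambda x,y:((x+.5)/7-.5+300,(y+.5)/7-.5+185)
print('plate',ray('scene',f(237,262),.073),'tip',ray('scene',f(360,240),.0635),'ptip',ray('scene',f(465,358),.0635),'phub',ray('scene',f(335,385),.07))
o=ctrl.get_obs();print(o['joint_pos'].round(1),o['tool_pos'],R.from_euler('xyz',o['orientation'],degrees=True).as_matrix().round(3))
```

```text
scene tagged_hub 0.86 [329.3 224.3] [0.5713 0.0582 0.0635]
scene tagged_hub 0.59 [312.6 178.8] [ 0.5159 -0.1622  0.0635]
scene tagged_end 0.66 [349.8 216.9] [0.5025 0.0577 0.0635]
scene plain_hub 0.54 [351.2 238.8] [0.5452 0.1375 0.0635]
scene plain_hub 0.42 [463.1 333.3] [0.4763 0.4989 0.0635]
scene plain_end 0.46 [366.4 233.7] [0.497  0.1397 0.0635]
plate [0.56116951 0.06407487 0.073     ] tip [0.50372898 0.06673042 0.0635    ] ptip [0.50232091 0.14597953 0.0635    ] phub [0.55951237 0.14070134 0.07      ]
[ 25.4   8.8 -24.3  -0.3 -56.8 -25.3] [0.51577389 0.03466154 0.16121446] [[-0.001 -1.     0.001]
 [ 0.005  0.001  1.   ]
 [-1.     0.001  0.005]]
```

View pics/s4.png

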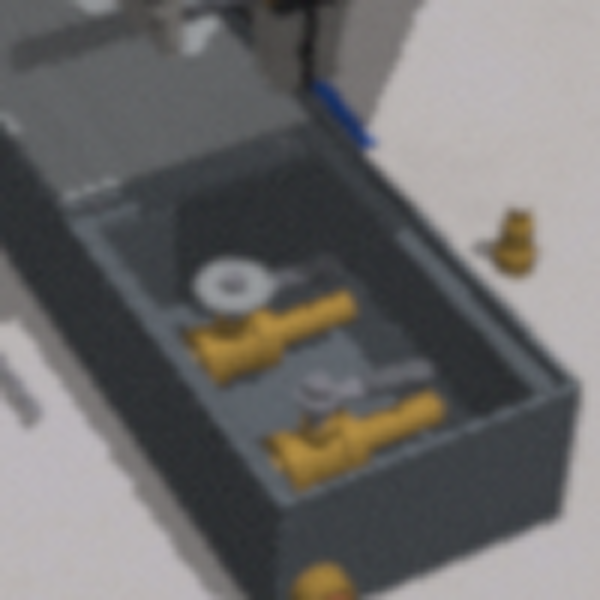

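The tool is clear of the handles and the tips are above the gap on the -y side of the tagged handle. Now I'll descend.

Call:
{"name": "drive_tool", "arguments": {"plan": [[[0.03,0,0],[0,0,0],0],[[0.06,0,0],[0,0,0],0],[[0.085,0,0],[0,0,0],0],[[0.105,0,0],[0,0,0],0],[[0.105,0,0],[0,0,0],0],[[0.105,0,0],[0,0,0],0]]}}

```text
clock: 8.6
tool_pos: [0.5153, 0.0342, 0.0557]
orientation: [37.3, 89.7, 127.2]
force: [-0.1, 0.2, 0.5]
opening: 0.0007
```

Run:
```python
from h import *
o=ctrl.get_obs();p=o['tool_pos'];M=R.from_euler('xyz',o['orientation'],degrees=True);print(p,o['force'],M.as_matrix().round(3))
hub=np.array([.5595,.0605])
for d in range(5,96,6):
    t=np.radians(d);c=hub+.042*np.array([-np.cos(t),np.sin(t)])-.0155*np.array([np.sin(t),np.cos(t)])
    print(d,M.inv().apply([*(c-p[:2]),.056-p[2]]).round(4))
```

```text
[0.5152507  0.03418527 0.05569918] [-0.12437959  0.16653387  0.465243  ] [[-0.003 -1.     0.002]
 [ 0.004  0.002  1.   ]
 [-1.     0.003  0.004]]
5 [-0.0002 -0.001   0.0145]
11 [-0.0002 -0.      0.0191]
17 [-0.0002  0.0005  0.0238]
23 [-0.0002  0.0005  0.0285]
29 [-0.0002  0.0001  0.0331]
35 [-0.0002 -0.0009  0.0377]
41 [-0.0001 -0.0023  0.0422]
47 [-0.0001 -0.0042  0.0465]
53 [-0.0001 -0.0065  0.0505]
59 [-0.0001 -0.0092  0.0544]
65 [-0.0001 -0.0123  0.0579]
71 [-0.0001 -0.0158  0.061 ]
77 [-0.0001 -0.0196  0.0638]
83 [-0.0001 -0.0236  0.0662]
89 [-0.0001 -0.0279  0.0681]
95 [-0.0001 -0.0323  0.0696]
```

Call:
{"name": "drive_tool", "arguments": {"plan": [[[0,0,0.008],[2,0,0],0],[[0,-0.001,0.0145],[5,0,0],0],[[0,0,0.019],[11,0,0],0],[[0,0.0005,0.024],[17,0,0],0],[[0,0.0005,0.0285],[23,0,0],0],[[0,0,0.033],[29,0,0],0],[[0,-0.001,0.0377],[35,0,0],0],[[0,-0.0023,0.0422],[41,0,0],0],[[0,-0.0042,0.0465],[47,0,0],0]]}}

```text
clock: 9.35
tool_pos: [0.5192, 0.0792, 0.0575]
orientation: [102.1, 89.8, 144.6]
force: [-0.6, -8.2, 1.2]
opening: 0.0004
```

Run:
```python
from h import *
s=ctrl.snapshot('scene')
cv2.imwrite('pics/s5.png',cv2.resize(s[155:275,285:405],None,fx=5,fy=5,interpolation=cv2.INTER_CUBIC))
o=ctrl.get_obs();p=o['tool_pos'];M=R.from_euler('xyz',o['orientation'],degrees=True);print(p,o['force'],M.as_matrix().round(3))
hub=np.array([.5595,.0605])
y=M.as_matrix()[:,1];a=np.degrees(np.arctan2(y[1],-y[0]));print('tool angle',a)
for d in range(53,100,6):
    t=np.radians(d);c=hub+.042*np.array([-np.cos(t),np.sin(t)])-.0155*np.array([np.sin(t),np.cos(t)])
    print(d,d-a,M.inv().apply([*(c-p[:2]),.056-p[2]]).round(4))
```

```text
[0.5195842  0.07977454 0.05744712] [-0.51265841 -6.36830335  0.97044027] [[-0.003 -0.671  0.742]
 [ 0.003  0.742  0.671]
 [-1.     0.004 -0.001]]
tool angle 47.889092372389364
53 5.110907627610636 [0.0015 0.0021 0.005 ]
59 11.110907627610636 [0.0015 0.0031 0.0096]
65 17.110907627610636 [0.0015 0.0036 0.0142]
71 23.110907627610636 [0.0014 0.0036 0.0189]
77 29.110907627610636 [0.0014 0.0032 0.0236]
83 35.110907627610636 [0.0014 0.0022 0.0282]
89 41.110907627610636 [0.0014 0.0008 0.0326]
95 47.110907627610636 [ 0.0014 -0.0011  0.0369]
```

View pics/s5.png

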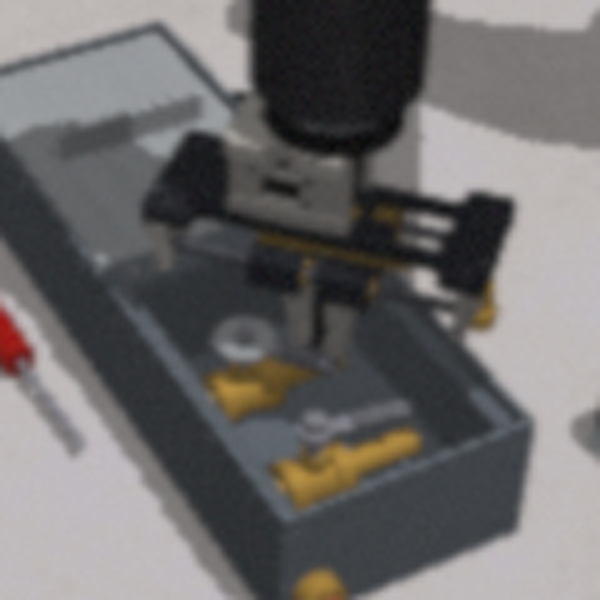

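The fingers at (320,335) are inside the bay pushing the tagged handle round. The plain handle at (360,415) is untouched.

Call:
{"name": "drive_tool", "arguments": {"plan": [[[0.001,0.002,0.005],[5,0,0],0],[[0.001,0.003,0.0096],[11,0,0],0],[[0.001,0.0035,0.0142],[17,0,0],0],[[0.001,0.0035,0.019],[23,0,0],0],[[0.001,0.003,0.0236],[29,0,0],0],[[0.001,0.0022,0.0282],[35,0,0],0],[[0.001,0.0008,0.0326],[41,0,0],0],[[0.001,0.0008,0.034],[42,0,0],0]]}}

```text
clock: 10.07
tool_pos: [0.5425, 0.1017, 0.0574]
orientation: [173.4, 89.6, 173.1]
force: [-9.7, -5.8, 4.5]
opening: 0.0007
```

Run:
```python
from h import *
s=ctrl.snapshot('scene')
cv2.imwrite('pics/s6.png',cv2.resize(s[175:275,295:395],None,fx=6,fy=6,interpolation=cv2.INTER_CUBIC))
for n,z in(('tagged_hub',.0635),('tagged_end',.0635),('plain_hub',.0635),('plain_end',.0635)):lm('scene',n,z)
o=ctrl.get_obs();print(o['tool_pos'],o['force'],o['moment'],R.from_euler('xyz',o['orientation'],degrees=True).as_matrix().round(3))
```

```text
scene tagged_hub 0.61 [332.  222.5] [0.5607 0.0551 0.0635]
scene tagged_end 0.64 [344.1 235.7] [0.5566 0.118  0.0635]
scene plain_hub 0.68 [352.6 242. ] [0.5481 0.1498 0.0635]
scene plain_hub 0.66 [339.4 234.4] [0.5657 0.1075 0.0635]
scene plain_end 0.58 [364.8 234.8] [0.5034 0.1414 0.0635]
[0.54244958 0.10165968 0.05747879] [-6.48139804 -2.86757396  1.16493574] [-1.05568996  2.21969404 -0.01100932] [[-0.006 -0.002  1.   ]
 [ 0.001  1.     0.002]
 [-1.     0.001 -0.006]]
```

View pics/s6.png

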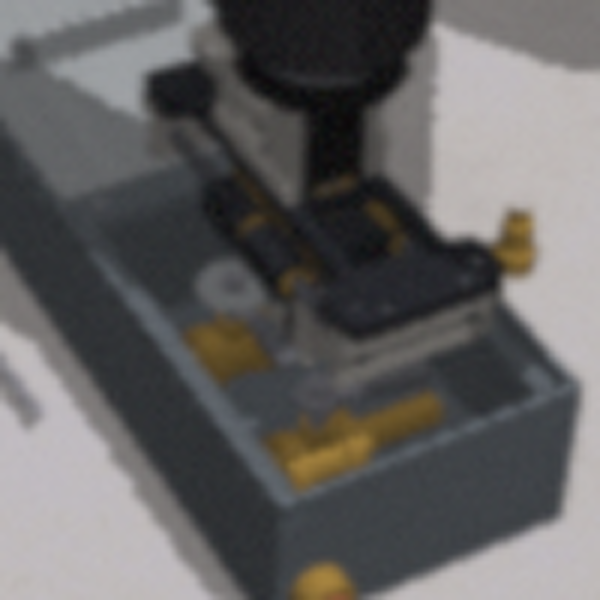

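The handle now lies across the line, with its end at about (0.557, 0.118). The force of about 7 N is still just friction, so I'll press on to the stop.

Call:
{"name": "drive_tool", "arguments": {"plan": [[[0,0,0.002],[0,0,0],0],[[0,0,0.004],[0,0,0],0],[[0,0,0.005],[0,0,0],0],[[0,0,0.005],[0,0,0],0]]}}

```text
clock: 10.65
tool_pos: [0.5428, 0.1009, 0.0578]
orientation: [177.6, 89.2, 177.7]
force: [-18.2, 6.9, 7.3]
opening: 0.0003
```

The force rose to 18 N with almost no motion, so this is the stop. Backing off and lifting.

Call:
{"name": "drive_tool", "arguments": {"plan": [[[0,0,-0.006],[0,0,0],0],[[0,0,-0.015],[0,0,0],0],[[0,0,-0.018],[0,0,0],0],[[-0.04,0,-0.018],[0,0,0],0],[[-0.08,0,-0.018],[0,0,0],0],[[-0.12,0,-0.018],[0,0,0],0],[[-0.15,-0.04,-0.018],[0,0,0],0],[[-0.15,-0.08,-0.018],[0,0,0],0],[[-0.15,-0.12,-0.018],[0,0,0],0],[[-0.15,-0.16,-0.018],[0,0,0],0],[[-0.15,-0.2,-0.018],[0,0,0],0],[[-0.15,-0.24,-0.018],[0,0,0],0],[[-0.15,-0.28,-0.018],[0,0,0],0],[[-0.15,-0.28,-0.018],[0,0,0],0],[[-0.15,-0.28,-0.018],[0,0,0],0]]}}

```text
clock: 11.9
tool_pos: [0.5269, -0.1816, 0.2085]
orientation: [179.1, 89.3, 178.9]
force: [-0.6, 0.4, 0.7]
opening: 0.0003
```

Run:
```python
from h import *
s=ctrl.snapshot('scene');t=ctrl.snapshot('top')
a=cv2.resize(s[165:275,285:395],(500,500),interpolation=cv2.INTER_CUBIC);b=cv2.resize(t[165:225,240:300],(300,300),interpolation=cv2.INTER_CUBIC)
c=np.zeros((500,800,3),np.uint8);c[:,:500]=a;c[:300,500:]=b;cv2.imwrite('pics/f7.png',c)
for cam in('scene','top'):
    for n,z in(('tagged_hub',.0635),('tagged_end',.0635),('plain_end',.0635),('cover_lip',.094)):lm(cam,n,z)
o=ctrl.get_obs();print(o['clock'],o['tool_pos'],o['force'])
```

```text
scene tagged_hub 0.84 [331.4 225.4] [0.5681 0.0651 0.0635]
scene tagged_end 0.52 [341.1 235.7] [0.564  0.1142 0.0635]
scene plain_end 0.58 [364.1 234.3] [0.504  0.1388 0.0635]
scene cover_lip 0.67 [310.1 182.4] [ 0.5496 -0.111   0.094 ]
scene cover_lip 0.17 [330.5 221. ] [0.5779 0.0765 0.094 ]
top tagged_hub 0.38 [290.  189.1] [0.5594 0.07   0.0635]
top plain_end 0.42 [269.6 207.4] [0.4974 0.1407 0.0635]
top cover_lip 0.91 [343.1 191.7] [ 0.5376 -0.1092  0.094 ]
12.4 [ 0.52728149 -0.17850299  0.20798822] [0.88308618 0.44068601 0.35292405]
```

View pics/f7.png

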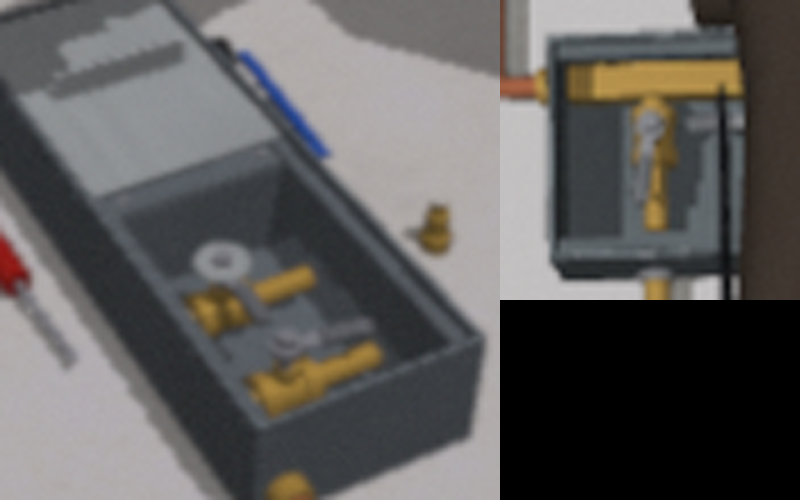

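The tagged handle lies across the line in both views, with its tip near (690,120) in the top crop. The plain handle still points at the robot. I'll check the cover edge numerically before handing in.

Run:
```python
from h import *
k=110/500;f=lambda x,y:((x+.5)*k-.5+285,(y+.5)*k-.5+165)
for n,p,z in(('covEdgeBack',(102,195),.082),('covEdgeFront',(278,138),.082),('lipL',(50,75),.104),('lipR',(183,42),.104),('plate',(221,261),.073)):print(n,ray('scene',f(*p),z).round(4))
g=lambda x,y:((x+.5)/5-.5+240-100,(y+.5)/5-.5+165)
for n,p,z in(('tagtip',(689,122),.068),('phub',(652,124),.07),('mid',(715,122),.068)):print(n,ray('top',g(*p),z).round(4))
```

```text
covEdgeBack [ 0.605  -0.0183  0.082 ]
covEdgeFront [ 0.4733 -0.0176  0.082 ]
lipL [ 0.5926 -0.1255  0.104 ]
lipR [ 0.4931 -0.1186  0.104 ]
plate [0.5617 0.0639 0.073 ]
tagtip [0.5599 0.1129 0.068 ]
phub [0.5588 0.1381 0.07  ]
mid [0.5594 0.0951 0.068 ]
```

```bash
python3 -c "
from h import *
ctrl.close_job();print(ctrl.get_obs()['clock'])"
```

```text
the job is handed in; nothing more can be done
the job is handed in; nothing more can be done
```

I slid the cover to the far end of the box and pushed the tagged valve's handle round to its shut stop. I then moved clear and handed the job in after about 12.4 s of the 51 s allowed; no verdict was reported.

- **Cover:** I pushed it by its lip until the force jumped to 42 N at the end wall. Its near edge measured y ≈ -0.018 m in the last look. That puts its centre about -0.12 m from the box origin, past the -0.102 m limit.
- **Tagged valve:** It is the one at y 62 mm. At the stop the force rose to 18 N with almost no further movement. In the last pictures the handle lies straight across the line: hub and tip both at x ≈ 0.56 m, tip at y ≈ 0.113 m.
- **Plain valve and bench items:** The plain handle still points at the robot, with its end read 1–8 mm from the first reading. I saw nothing on the bench shifted, but I did not measure each item.
- **Robot:** It ended about 0.1 m above the box with forces under 1 N.

**Disagreement:** In the last look the network put the lip at about y -0.11 m. The picture edges and the earlier contact gave about -0.12 m, and I trusted those. Either reading passes the limit.

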